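# Roll an ink roller home into its sprung rest

## Robot

A 6-joint arm with a two-finger parallel gripper is mounted at the origin on the work surface. World frame = base frame: x ahead of the robot, y to its left, z up, the work surface at z = 0. Lengths are in m, angles in degrees, forces in N, time in s.
With the tool pointing down it reaches from about 0.375 to 0.9 m from the base axis. Payload 3.1 kg.
Tool frame: the origin (TCP) lies between the finger pads; the fingertips stand 11 mm ahead of it and the grasp point (between the pads) lies 8 mm behind it; z points along the fingers, y is the line along which they close (so a half turn about z gives the same grasp; the last joint's range is limited). The gripper opens to 87 mm and grips with 3 to 60 N. Pads are 19 mm wide; open, the fingers measure 117 mm over their backs; the gripper's body (75 mm by 190 mm) begins 51 mm behind the grasp point.
Start: joints at [-76.576, 30.224, 82.088, -0, 67.689, -10.227], TCP at [0.251, -0.572, 0.196] pointing down, gripper open.
Joint ranges: [-176.69, 176.69], [-43.24, 126.21], [12.49, 139.97], [-82, 262], [0, 151.66], [-163.58, 163.58]. Speed limits (degrees/s): [159.86, 159.86, 180, 180, 180, 180].

## Interface

Orientations are given as a 3x3 rotation matrix whose columns are the frame's x, y, z axes.
In Python, from rig import bot, viewer, workorder, nets gives the robot as it stands. The module is installed in compiled form; this text tells all that it offers.
- The arm moves only by the tool move_arm, never from a script. Its argument "increments" is a list of rows, each a list of 7 numbers: the shift along the tool's x, y, z normalised to -1 to 1, where 1 is 0.3 m, then the turn, a rotation vector about the tool's x, y, z normalised to -1 to 1, where 1 is pi rad, then the opening, from 0 (shut) to 1 (fully open). In form: [[tx, ty, tz, wx, wy, wz, grip], ...]. A call has 1 to 10 rows; each row is the pose to reach, as a shift and turn from the pose commanded when the call began, along the tool's axes at that moment, turning the shorter way round; what a row does not reach only later rows make up. A row lasts 1/12 s, in which the tool goes at most 41.7 mm and 7.16 degrees, less where a joint would pass 70% of its speed; a pose out of reach is approached as far as the arm can. A call with a number of a shift or a turn outside -1 to 1 is refused whole. A call with a gripper value outside its range is refused whole. The fingers move at their own pace and stop on an object; the grip force is fixed at half the most. Time passes only in rows, so rows that repeat a pose let the fingers close. It gives the time, the measured TCP pose, the force, the opening and the grip force at its end, in the units of the state.
- bot.read_state(): the state, without advancing time (a new reading comes with each control period).
- viewer.capture(name): name is "side" or "top"; returns a dict with "image" (420x560x3 uint8, blue, green, red), "K" (3x3 intrinsics, pixels), "eye" and "orientation" of the camera in the world. Camera axes: x right, y up, looking along -z (the intrinsics and any distortion apply to the point x, -y, -z); pixel columns grow to the right and rows downward; lengths in m; the calibration is good to about 2 mm. A picture is of the moment at which its call begins. There is no depth.
- workorder.hand_in(): hands the job in; it is judged then, once.
Trained networks look in the newest picture that a camera, given by its name, has taken for a name from the list of things; names that differ only in an ending like _2 or _b are one class to them, and where a whole thing is asked for, a point or a joint stands for the part that bears it (a point fixed in the world has none). Each returns a list of dicts, best first, with "conf" (0 to 1); they miss things now and then, are a little off and sometimes report something else, mostly with a low value. They report only what shows in the picture. A call takes as long as a camera call.
- nets.find_in(camera, thing): "location" ([column, row] in pixels, amid what is visible of it).
The state is a dict: "time_s": time; "joint_positions": joint angles; "qvel": joint speeds; "tau": joint torques, N m; "position": TCP position; "tcp_rot": TCP orientation; "force": force on the tool from outside, world axes, zero at the start; "moment": the same for the moment, N m; "opening": opening from 0.0 (shut) to 1.0 (fully open); "grasp_force": force on a finger pad.
Only numpy, scipy, OpenCV 4.12 (cv2) and the standard library are available. Lean on these libraries where they do the work, as an engineer would, in place of code of your own. Each camera call takes 0.05 s, during which the arm holds its last target. There are 200 camera calls.

## Task

Take the paddle from its stand and, pushing gently and slowly with it alone, roll the ink roller along the metal track, over the low ridge and on until the sprung pad is pushed in well past half way; hold it there for a moment, then ease off so that the roller stays clamped between ridge and pad. Stand the paddle upright back in its stand, keep the gripper off the roller, and leave the jar, the wooden block and the brush where they are.

Things in the scene. Friction and masses are not known exactly. Their poses are not given: they have to be found in the camera images.
- track: Straight aluminium trough fixed to the bench, 370 mm long, 124 mm wide. Origin: centre of its underside. x runs along it towards the rest (the push direction), z up. The bed's rolling surface is 8 mm above the origin; side walls 30 mm high, 114 mm apart inside. A bar 22 mm high closes the start end at x = -185 to -179 mm.
- rest_zone (a point): A point on the bed, 62 mm along the track's x from its centre. A steel rest block is clamped around here, but where exactly differs each time and is NOT measured: find it by feel or sight. It has a low ridge across the bed (14 degree ramp up to 3 mm, then a sharp drop), its crest 33 mm either side of here at most; behind it the sprung pad and a 38 mm high housing.
- roller_center (a point): Centre of the ink roller: black rubber cylinder 50 mm in diameter, 90 mm long, with steel spindle stubs (108 mm over all), 0.4 kg. It lies crosswise on the bed, centre 33 mm above the track's underside, y along its axis, and rolls freely. A paddle push over 12 N marks the rubber. About 2 N takes it over the ridge.
- roller: The same ink roller; origin at its centre. Never let it run faster than 0.35 m/s. Seated, it lies on the bed touching the ridge, its centre 12 mm beyond the crest, and the pad holds it there.
- pad (a joint): How far the sprung pad (slick nylon, 70 mm wide, 6 to 40 mm above the bed, face 35 mm beyond the ridge's crest) is pushed in along the track's x: 0 = free, end at 0.009 m. Its spring gives 0.3 N at first, 0.45 N more per mm, 4.4 N at the end, then it is rigid; pushed by the roller, friction adds up to 3 N. A seated, released roller leaves it in about 2 mm.
- paddle_grip (a point): Grip point of the paddle, on the axis of its square wooden handle (24 x 24 mm, 52 mm tall), 24 mm below the handle's top and 76 mm above the paddle's bottom edge. Below the handle is a flat blade of slick grey nylon 16 mm thick (x), 64 mm wide (y), 48 mm high (z); push with a broad face (+x or -x). 90 g. It stands loose and upright in its stand.
- paddle: The same paddle; origin at the centre of its bottom edge, z up along the handle.
- stand_floor (a point): Centre of the inner floor of the paddle's dark wooden stand, fixed to the bench: an open box, slot 32 mm (x) by 80 mm (y), 21 mm deep, floor 5 mm above the bench, walls 5 mm.
- jar: Glass jar with black lid, 64 mm wide, 85 mm high, beside the stand: leave it. Origin at the centre of its underside.
- wood_block: Loose wooden block 90 x 60 x 35 mm on the bench: leave it. Origin at the centre of its underside.
- brush: Brush lying on the bench to the right of the track: leave it. Origin in its underside.

How it is judged (in metres and radians):
On the way, in this order (a step that is already met when the one before it is completed fails the run):
1. the paddle is held and lifted clear of its stand (contact force between the fingers and paddle above 1 N and height (world z) of paddle above 0.035 m), for 0.2 s.
2. the paddle, held in the gripper, is pushing the roller along the track (contact force between the fingers and paddle above 1 N and contact force between paddle and roller above 0.05 N and distance of roller_center from where it was at the start of the episode above 0.02 m).
3. the paddle presses the roller, on the bed behind the ridge, against the sprung pad so that the pad is pushed in past half way (value of joint pad above 0.0045 m and z of roller_center in the frame of track below 0.0345 m and x of roller_center in the frame of track above 0.035 m and contact force between paddle and roller above 0.3 N and contact force between the fingers and paddle above 1 N), for 0.3 s.
At the end, for the whole second after the job is handed in: The roller lies at rest on the bed behind the ridge (centre no more than 34.5 mm above the track's underside), holding the sprung pad in by 0.8 to 3.8 mm; the paddle stands upright (within 0.15 rad) on the stand's floor, within 15 mm of its centre, at rest (value of joint pad between 0.0008 and 0.0038 m and z of roller_center in the frame of track below 0.0345 m and x of roller_center in the frame of track above 0.035 m and linear speed of each of roller, paddle below 0.01 m/s and horizontal distance between paddle and stand_floor below 0.015 m and height (world z) of paddle below 0.01 m and angle between paddle's own z axis and vertical below 0.15 rad); the robot touches nothing.
It fails at once if the paddle presses the roller with more than 12 N (contact force between paddle and roller above 12 N).
It fails at once if the gripper or arm touches the roller (contact force between any of the fingers, the arm and roller above 0.3 N).
It fails at once if the roller runs faster than 0.35 m/s (linear speed of roller above 0.35 m/s).
It fails at once if the roller is lifted out of the track (z of roller_center in the frame of track above 0.045 m).
It fails at once if the jar, the block or the brush is moved by more than 30 mm or the jar is tipped (distance of any of jar, wood_block, brush from where it was at the start of the episode above 0.03 m or angle between jar's own z axis and vertical above 0.5 rad).
It also fails if it takes over 69 s, if anything falls off the work surface, if the arm or the gripper's body presses on something with over 40 N, if the wrist force passes 120 N, or if a joint passes its speed limit or range.

## Working session

There is one attempt and no reset: what is moved stays moved. The work goes in short steps, Python scripts to look and compute and a tool call to move; the robot and the scene stay as the last step left them, time stands still between calls to the robot, and variables do not carry over. Pictures are saved under pics/ and viewed, at most 10 in all, crops included, and the job is handed in when it is done.

Besides the shell and the picture viewer there is one more tool, called after "Request:" as name([rows], argument=value, ...), one row to a line, values as JSON. move_arm: Moves the arm, as the interface text tells. Its arguments: {"type":"object","properties":{"increments":{"type":"array"}},"required":["increments"]}

```bash
mkdir -p pics; python3 - <<'E'
from rig import bot, viewer, workorder, nets
import cv2,json,numpy as np
s=bot.read_state(); print({k:np.round(v,3).tolist() for k,v in s.items()})
for c in("side","top"):
    d=viewer.capture(c); cv2.imwrite(f"pics/{c}0.png",d["image"]); print(c,list(d), np.round(d["K"],1).tolist(),np.round(d["eye"],4).tolist(),np.round(d["orientation"],4).tolist())
    for n in ["track","roller","pad","paddle_grip","paddle","stand_floor","jar","wood_block","brush","roller_center","rest_zone"]:
        try: print(n,[(np.round(r["location"],1).tolist(),round(r["conf"],2)) for r in nets.find_in(c,n)[:2]])
        except Exception as e: print(n,e)
E
```

```text
{'time_s': 0.0, 'joint_positions': [-76.575, 30.278, 82.154, -0.0, 67.687, -10.228], 'qvel': [0.084, -0.063, 0.014, 0.064, -0.014, 0.094], 'tau': [0.001, -44.003, -17.659, 0.063, 0.058, -0.0], 'position': [0.251, -0.572, 0.195], 'tcp_rot': [[0.916, 0.401, -0.0], [0.401, -0.916, 0.002], [0.0, -0.002, -1.0]], 'force': [1.16, 0.051, 0.255], 'moment': [-0.016, 0.021, -0.034], 'grasp_force': 0.0, 'opening': 0.999}
side ['image', 'K', 'eye', 'orientation'] [[413.4, 0.0, 273.2], [0.0, 413.4, 207.7], [0.0, 0.0, 1.0]] [0.4789, 0.9175, 0.7228] [[-0.9952, 0.0702, -0.0683], [-0.0956, -0.5435, 0.8339], [0.0215, 0.8365, 0.5476]]
track [([264.8, 221.9], 0.71)]
roller [([288.1, 223.4], 0.87)]
pad [([237.7, 213.1], 0.62), ([292.0, 167.6], 0.19)]
paddle_grip [([257.3, 277.1], 0.68)]
paddle [([259.2, 283.1], 0.71)]
stand_floor [([258.3, 304.3], 0.98), ([268.6, 224.3], 0.59)]
jar [([234.9, 330.5], 0.76)]
wood_block [([315.0, 267.0], 0.84)]
brush [([290.5, 167.0], 0.77)]
roller_center [([288.7, 222.3], 0.85)]
rest_zone [([269.1, 223.1], 0.79)]
top ['image', 'K', 'eye', 'orientation'] [[528.4, 0.0, 277.7], [0.0, 528.4, 204.8], [0.0, 0.0, 1.0]] [0.4423, -0.0448, 1.3072] [[0.0023, 0.9944, -0.106], [-1.0, 0.0018, -0.0043], [-0.0041, 0.106, 0.9944]]
track [([296.4, 201.8], 0.83)]
roller [([287.1, 227.9], 0.64)]
pad [([300.5, 162.8], 0.72)]
paddle_grip [([170.6, 207.5], 0.58)]
paddle [([172.7, 209.9], 0.85), ([115.5, 195.4], 0.66)]
stand_floor [([179.9, 210.7], 0.75)]
jar [([116.6, 195.9], 0.81)]
wood_block [([216.3, 263.4], 0.78)]
brush [([440.4, 226.7], 0.73)]
roller_center [([288.5, 230.5], 0.78)]
rest_zone []
```

```bash
python3 - <<'E'
import cv2
t=cv2.imread("pics/top0.png"); cv2.imwrite("pics/t1.png",cv2.resize(t[100:310,90:370],None,fx=2.8,fy=2.8,interpolation=cv2.INTER_CUBIC))
t=cv2.imread("pics/side0.png"); cv2.imwrite("pics/s1.png",cv2.resize(t[150:360,150:400],None,fx=2.8,fy=2.8,interpolation=cv2.INTER_CUBIC))
E
```

```text
(no output)
```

View pics/t1.png

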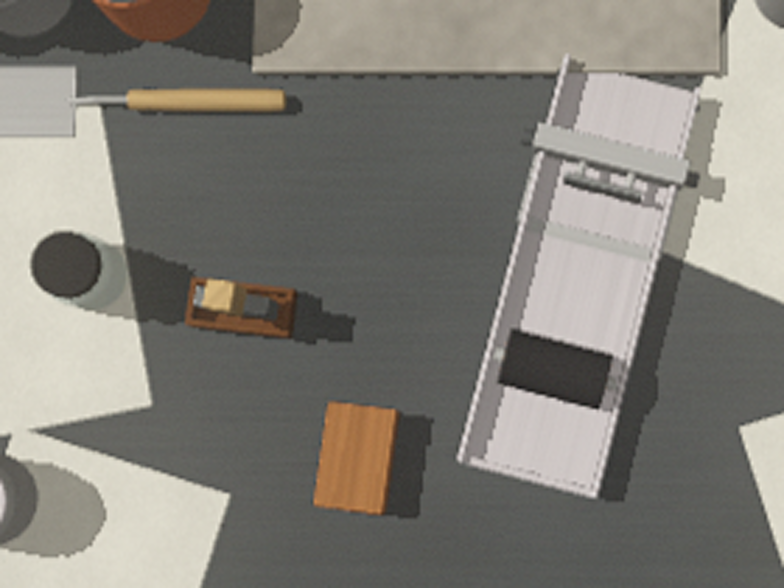

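View pics/s1.png

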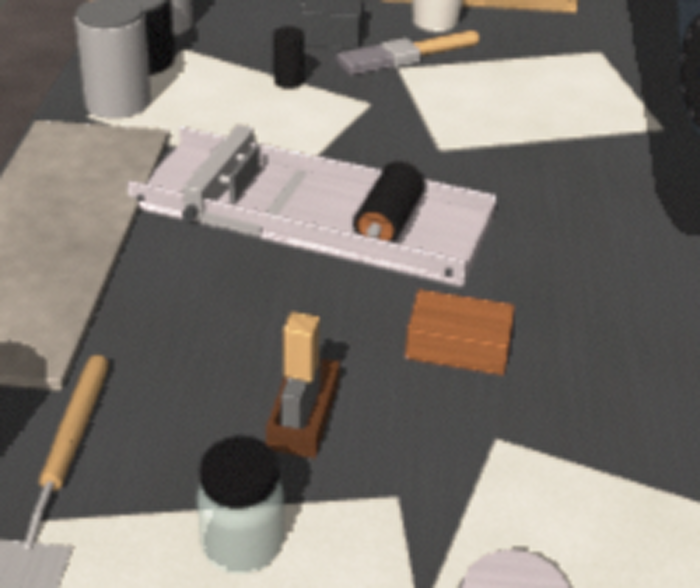

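```bash
cat > h.py <<'E'
import numpy as np, json
from rig import bot, viewer, nets
C={"side":([[413.4,0,273.2],[0,413.4,207.7],[0,0,1]],[0.4789,0.9175,0.7228],[[-0.9952,0.0702,-0.0683],[-0.0956,-0.5435,0.8339],[0.0215,0.8365,0.5476]]),
"top":([[528.4,0,277.7],[0,528.4,204.8],[0,0,1]],[0.4423,-0.0448,1.3072],[[0.0023,0.9944,-0.106],[-1,0.0018,-0.0043],[-0.0041,0.106,0.9944]])}
def px(cam,uv,z):
    K,e,R=map(np.array,C[cam]); d=np.linalg.solve(K,[uv[0],uv[1],1.]); d=R@(d*[1,-1,-1]); return e+d*(z-e[2])/d[2]
def proj(cam,p):
    K,e,R=map(np.array,C[cam]); q=R.T@(np.array(p)-e); q=K@(q*[1,-1,-1]); return q[:2]/q[2]
E
python3 - <<'E'
from h import *
t=lambda u,v,z:px("top",(90+u/2.8,100+v/2.8),z)
s=lambda u,v,z:px("side",(150+u/2.8,150+v/2.8),z)
P=lambda n,p:print(n,np.round(p,4).tolist())
for n,u,v,z in [("SL",460,462,.03),("SR",597,497,.022),("FL",568,55,.03),("FR",698,92,.03),("roller",555,369,.058),("rollA",505,355,.045),("rollB",610,383,.045),("ridgeL",545,225,.011),("ridgeR",650,255,.011),("padL",566,182,.045),("padR",640,199,.045),("st1",190,278,.026),("st2",297,287,.026),("st3",293,337,.026),("st4",187,325,.026),("handle",222,294,.105),("block",360,457,.035),("jar",66,264,.085)]: P(n,t(u,v,z))
for n,u,v,z in [("SL",462,280,.015),("SR",495,197,.025),("FL",132,190,.03),("FR",185,130,.03),("ridgeL",275,208,.011),("ridgeR",302,172,.011),("handle",303,320,.105),("st1",265,441,.026),("st2",335,360,.026),("st4",315,455,.026),("jar",240,470,.085),("blk",462,315,.035)]: P("s "+n,s(u,v,z))
E
```

```text
SL [0.4329, 0.0166, 0.03]
SR [0.4032, -0.1011, 0.022]
FL [0.7903, -0.0763, 0.03]
FR [0.7571, -0.1907, 0.03]
roller [0.5113, -0.0644, 0.058]
rollA [0.5239, -0.0219, 0.045]
rollB [0.5002, -0.1115, 0.045]
ridgeL [0.6414, -0.0563, 0.011]
ridgeR [0.6148, -0.149, 0.011]
padL [0.6738, -0.0741, 0.045]
padR [0.659, -0.138, 0.045]
st1 [0.5919, 0.2536, 0.026]
st2 [0.5841, 0.16, 0.026]
st3 [0.5404, 0.1627, 0.026]
st4 [0.5507, 0.2551, 0.026]
handle [0.5695, 0.2087, 0.105]
block [0.437, 0.1019, 0.035]
jar [0.5965, 0.3436, 0.085]
s SL [0.4346, 0.0337, 0.015]
s SR [0.402, -0.0974, 0.025]
s FL [0.7812, -0.0548, 0.03]
s FR [0.7516, -0.1793, 0.03]
s ridgeL [0.6324, -0.0679, 0.011]
s ridgeR [0.6128, -0.1394, 0.011]
s handle [0.5672, 0.2129, 0.105]
s st1 [0.5903, 0.2717, 0.026]
s st2 [0.5443, 0.1716, 0.026]
s st4 [0.5488, 0.2817, 0.026]
s jar [0.5944, 0.3557, 0.085]
s blk [0.4353, 0.109, 0.035]
```

Request:
move_arm([
  [1,-0.98,0,0,0,-0.341,1],
  [1,-0.98,0,0,0,-0.341,1],
  [1,-0.98,0,0,0,-0.341,1],
  [1,-0.98,0,0,0,-0.341,1],
  [1,-0.98,0,0,0,-0.341,1],
  [1,-0.98,0,0,0,-0.341,1],
  [1,-0.98,0,0,0,-0.341,1],
  [1,-0.98,0,0,0,-0.341,1],
  [1,-0.98,0,0,0,-0.341,1],
  [1,-0.98,0,0,0,-0.341,1],
])

```text
time_s: 2.03
position: [0.4068, -0.1842, 0.1966]
tcp_rot: [[0.085, 0.996, 0.001], [0.996, -0.085, -0.001], [-0.0, 0.001, -1.0]]
force: [1.5, -1.6, -0.7]
opening: 0.999
grasp_force: 0.0
```

```bash
cat >> h.py <<'E'
def go(pos,yaw):
    "normalised row from the measured pose to a TCP pos, pointing down, with tool y at angle yaw (deg)"
    s=bot.read_state(); R=np.array(s["tcp_rot"]); p=np.array(s["position"])
    c,n=np.cos(np.radians(yaw)),np.sin(np.radians(yaw)); y=np.array([c,n,0]); z=np.array([0,0,-1.]); T=np.column_stack([np.cross(y,z),y,z])
    from scipy.spatial.transform import Rotation as Q
    w=Q.from_matrix(R.T@T).as_rotvec()/np.pi
    print("t",round(s["time_s"],2),"p",p.round(4),"F",np.round(s["force"],2),"op",round(s["opening"],3),"gf",round(s["grasp_force"],1),"row",(R.T@(np.array(pos)-p)/.3).round(4),w.round(4))
E
python3 -c "
from h import *
go([.568,.2105,.16],-5)"
```

```text
t 2.03 p [ 0.4068 -0.1842  0.1966] F [ 1.48 -1.57 -0.75] op 0.999 gf 0.0 row [1.3565 0.4239 0.1216] [0.0003 0.0001 0.0008]
```

Request:
move_arm([
  [1,0.31,0,0,0,0,1],
  [1,0.31,0,0,0,0,1],
  [1,0.31,0,0,0,0,1],
  [1,0.31,0,0,0,0,1],
  [1,0.31,0,0,0,0,1],
  [1,0.31,0,0,0,0,1],
  [1,0.31,0,0,0,0,1],
  [1,0.31,0,0,0,0,1],
])

```text
time_s: 2.7
position: [0.5265, 0.109, 0.1966]
tcp_rot: [[0.084, 0.996, 0.002], [0.996, -0.084, 0.001], [0.002, 0.002, -1.0]]
force: [0.1, -0.7, 0.3]
opening: 0.999
grasp_force: 0.0
```

```bash
python3 -c "
from h import *
go([.568,.2105,.16],-5)"
```

```text
t 2.7 p [0.5265 0.109  0.1966] F [ 0.13 -0.74  0.34] op 0.999 gf 0.0 row [0.3487 0.1093 0.1229] [ 0.0007 -0.0005  0.0011]
```

Request:
move_arm([
  [0.35,0.11,0.12,0,0,0,1],
  [0.35,0.11,0.12,0,0,0,1],
  [0.35,0.11,0.12,0,0,0,1],
  [0.35,0.11,0.2,0,0,0,1],
  [0.35,0.11,0.27,0,0,0,1],
  [0.35,0.11,0.34,0,0,0,1],
  [0.35,0.11,0.41,0,0,0,1],
  [0.35,0.11,0.412,0,0,0,1],
  [0.35,0.11,0.412,0,0,0,1],
])

```text
time_s: 3.45
position: [0.5661, 0.2065, 0.0717]
tcp_rot: [[0.087, 0.996, -0.003], [0.996, -0.087, -0.0], [-0.001, -0.003, -1.0]]
force: [0.1, 0.9, -0.1]
opening: 0.999
grasp_force: 0.0
```

```bash
python3 -c "
from h import *
import cv2
go([.568,.2105,.073],-5)
d=viewer.capture('side'); d2=viewer.capture('top')
a=cv2.resize(d['image'][220:340,190:330],None,fx=2.8,fy=2.8,interpolation=2); b=cv2.resize(d2['image'][150:270,110:250],None,fx=2.8,fy=2.8,interpolation=2)
cv2.imwrite('pics/g.png',np.hstack([a,b]))"
```

```text
t 3.45 p [0.5661 0.2065 0.0717] F [ 0.15  0.9  -0.12] op 0.999 gf 0.0 row [ 0.0138  0.0053 -0.0044] [-0.0009  0.0002  0.0002]
```

View pics/g.png

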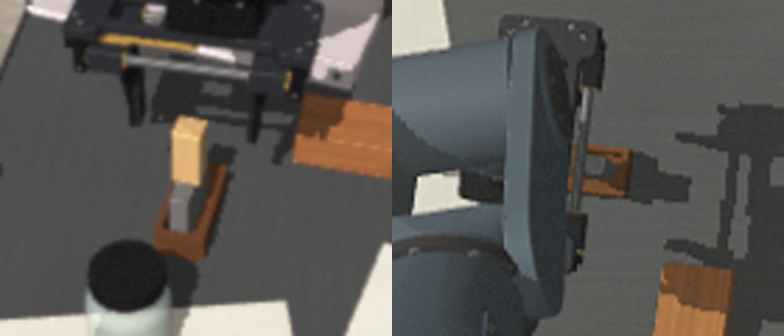

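```bash
python3 - <<'E'
from h import *
d=viewer.capture('side'); 
print(d["eye"]-np.array(C["side"][1]))
f=lambda p:(proj("side",p)-[190,220])*2.8
for p in [(.566,.2065,.061),(.566+.05,.2065,.061),(.566-.05,.2065,.061),(.5695,.2087,.105),(.5695,.2087,.053)]: print(p,f(p).round())
d=viewer.capture('top'); print(nets.find_in("side","paddle_grip")[:1],nets.find_in("side","stand_floor")[:1])
# joint triangulation: top & side rays of the handle top centre and stand corner
def tri(a,b):
    A=[];B=[]
    for cam,uv in(("top",a),("side",b)):
        e=np.array(C[cam][1]);q=px(cam,uv,0)-e;q/=np.linalg.norm(q);M=np.eye(3)-np.outer(q,q);A.append(M);B.append(M@e)
    A=np.vstack(A);B=np.hstack(B);x=np.linalg.lstsq(A,B,rcond=None)[0];return x.round(4),np.linalg.norm(A@x-B).round(4)
T=lambda u,v:(90+u/2.8,100+v/2.8)
S=lambda u,v:(150+u/2.8,150+v/2.8)
print("handle",tri(T(220,294),S(303,320)),"stand near -x,+y",tri(T(187,325),S(315,455)),"jar",tri(T(66,264),S(240,470)),"far L",tri(T(568,55),S(132,190)), "st1",tri(T(190,278),S(267,441)))
E
```

```text
[-2.13653470e-05 -1.44703156e-05  4.98804573e-05]
(0.566, 0.2065, 0.061) [193. 159.]
(0.616, 0.2065, 0.061) [134. 155.]
(0.5159999999999999, 0.2065, 0.061) [253. 164.]
(0.5695, 0.2087, 0.105) [189. 120.]
(0.5695, 0.2087, 0.053) [189. 168.]
[{'location': [254.4, 280.7], 'conf': 0.67}] []
handle (array([0.5686, 0.2106, 0.1031]), np.float64(0.0016)) stand near -x,+y (array([0.5519, 0.2605, 0.0028]), np.float64(0.0011)) jar (array([0.597 , 0.3468, 0.0749]), np.float64(0.0011)) far L (array([ 0.7912, -0.077 ,  0.0148]), np.float64(0.0044)) st1 (array([0.5924, 0.2571, 0.0106]), np.float64(0.0018))
```

```bash
python3 - <<'E'
from h import *
import cv2
d=viewer.capture('side'); im=cv2.resize(d['image'][230:330,200:320],None,fx=6,fy=6,interpolation=cv2.INTER_CUBIC)
im=np.clip(im.astype(float)*1.8,0,255).astype(np.uint8)
for p,c in [((.566,.2065,.0615),(0,0,255)),((.612,.2065,.0615),(0,255,0)),((.520,.2065,.0615),(0,255,0)),((.5686,.2106,.105),(255,0,255)),((.5686,.2106,.053),(255,0,255))]:
    q=(proj("side",p)-[200,230])*6; cv2.circle(im,tuple(int(v) for v in q),4,c,2)
cv2.imwrite('pics/g2.png',im)
E
```

```text
(no output)
```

View pics/g2.png

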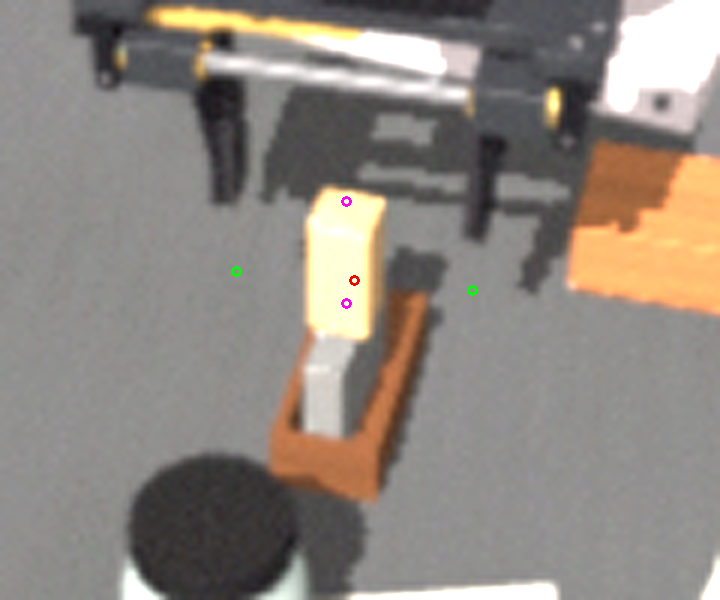

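```bash
python3 - <<'E'
from h import *
for z in (.13,.14,.15,.16,.17,.18,.2): print(z,"side y",px("side",(200+335/6,230+78/6),z)[1].round(4),"top y",px("top",(179,205),z)[1].round(4))
for z in (.06,.07,.08,.09,.1): print(z,"tips",px("side",(200+228/6,230+203/6),z)[:2].round(4),px("side",(200+478/6,230+240/6),z)[:2].round(4))
E
```

```text
0.13 side y 0.1683 top y 0.1816
0.14 side y 0.181 top y 0.1797
0.15 side y 0.1936 top y 0.1777
0.16 side y 0.2062 top y 0.1758
0.17 side y 0.2189 top y 0.1739
0.18 side y 0.2315 top y 0.172
0.2 side y 0.2568 top y 0.1681
0.06 tips [0.6224 0.1658] [0.5204 0.1758]
0.07 tips [0.6202 0.1771] [0.5198 0.187 ]
0.08 tips [0.618  0.1885] [0.5191 0.1982]
0.09 tips [0.6159 0.1998] [0.5185 0.2094]
0.1 tips [0.6137 0.2111] [0.5179 0.2206]
```

Request:
move_arm([
  [0.014,0.008,0,0,0,0,0.4],
  [0.014,0.008,0,0,0,0,0.4],
  [0.014,0.008,0,0,0,0,0.4],
  [0.014,0.008,0,0,0,0,0.4],
  [0.014,0.008,0,0,0,0,0.4],
  [0.014,0.008,0,0,0,0,0.4],
])

```text
time_s: 4.3
position: [0.5696, 0.2106, 0.0725]
tcp_rot: [[0.087, 0.996, -0.0], [0.996, -0.087, -0.0], [-0.0, -0.0, -1.0]]
force: [0.1, -0.3, 0.8]
opening: 0.637
grasp_force: 0.0
```

```bash
python3 - <<'E'
from h import *
import cv2
go([.5686,.2106,.073],-5)
d=viewer.capture('side'); im=cv2.resize(d['image'][220:320,200:320],None,fx=6,fy=6,interpolation=cv2.INTER_CUBIC)
im=np.clip(im.astype(float)*1.8,0,255).astype(np.uint8)
cv2.imwrite('pics/g3.png',im)
E
```

```text
t 4.3 p [0.5696 0.2106 0.0725] F [ 0.09 -0.26  0.78] op 0.637 gf 0.0 row [-0.0002 -0.0033 -0.0015] [-0.0001  0.      0.0002]
```

View pics/g3.png

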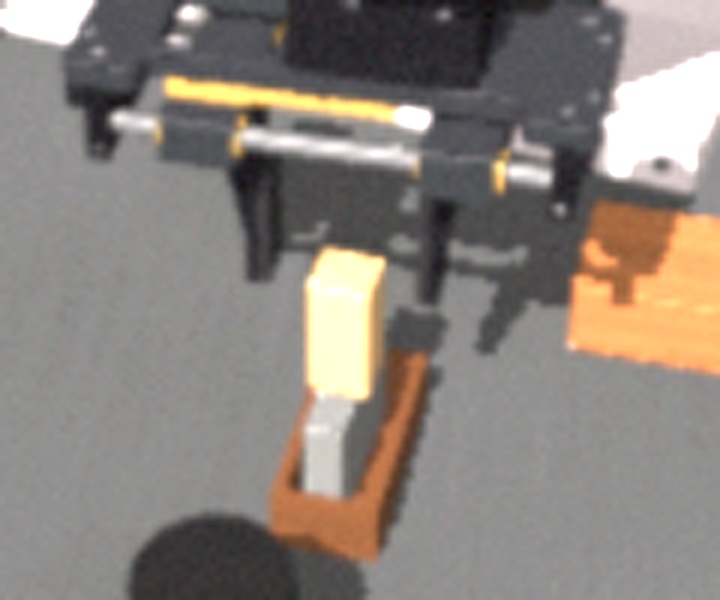

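Request:
move_arm([
  [0,-0.003,0,0,0,0,0],
  [0,-0.003,0,0,0,0,0],
  [0,-0.003,0,0,0,0,0],
  [0,-0.003,0,0,0,0,0],
  [0,-0.003,0,0,0,0,0],
  [0,-0.003,0,0,0,0,0],
  [0,-0.003,0,0,0,0,0],
  [0,-0.003,0,0,0,0,0],
])

```text
time_s: 5.02
position: [0.5688, 0.2107, 0.0726]
tcp_rot: [[0.087, 0.996, -0.0], [0.996, -0.087, 0.0], [-0.0, -0.0, -1.0]]
force: [0.8, 0.2, 0.8]
opening: 0.266
grasp_force: 29.8
```

```bash
python3 - <<'E'
from h import *
import cv2
go([.5686,.2106,.073],-5)
d=viewer.capture('side'); im=cv2.resize(d['image'][220:320,200:320],None,fx=6,fy=6,interpolation=cv2.INTER_CUBIC)
im=np.clip(im.astype(float)*1.8,0,255).astype(np.uint8)
cv2.imwrite('pics/g4.png',im)
E
```

```text
t 5.02 p [0.5688 0.2107 0.0726] F [0.84 0.2  0.81] op 0.266 gf 29.8 row [-0.0003 -0.0006 -0.0012] [-0.      0.      0.0002]
```

View pics/g4.png

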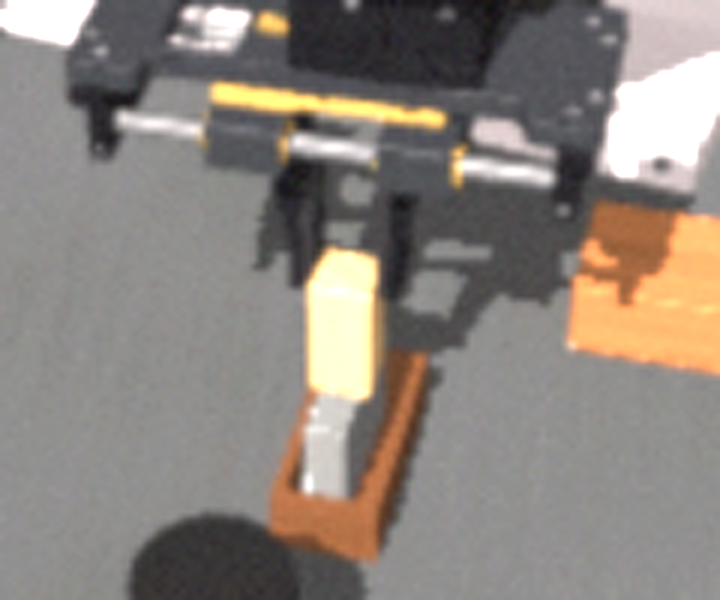

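```bash
python3 - <<'E'
from h import *
for z in (.12,.14,.16,.18,.2): print(z,px("side",(214.3,233.6),z)[:2].round(3),px("top",(148.6,156.4),z)[:2].round(3),px("top",(185,157),z)[:2].round(3))
E
```

```text
0.12 [0.685 0.132] [0.679 0.255] [0.678 0.172]
0.14 [0.678 0.158] [0.675 0.25 ] [0.674 0.169]
0.16 [0.671 0.184] [0.671 0.245] [0.67  0.165]
0.18 [0.664 0.21 ] [0.667 0.24 ] [0.666 0.161]
0.2 [0.657 0.236] [0.663 0.235] [0.662 0.158]
```

Request:
move_arm([
  [0,0,0,0,0,0,0.7],
  [0,0,0,0,0,0,0.7],
  [0,0,0,0,0,0,0.7],
  [0,0,0,0,0,0,0.7],
  [0,0,0.02,0,0,0,0.7],
  [0,0,0.04,0,0,0,0.7],
  [0,0,0.06,0,0,0,0.7],
  [0,0,0.07,0,0,0,0.7],
  [0,0,0.073,0,0,0,0.7],
  [0,0,0.073,0,0,0,0.7],
])

```text
time_s: 5.9
position: [0.5684, 0.2106, 0.05]
tcp_rot: [[0.087, 0.996, -0.001], [0.996, -0.087, -0.0], [-0.0, -0.001, -1.0]]
force: [-0.9, 0.0, 0.1]
opening: 0.696
grasp_force: 0.0
```

```bash
python3 - <<'E'
from h import *
import cv2
go([.5686,.2106,.051],-5)
d=viewer.capture('side'); im=cv2.resize(d['image'][220:320,200:320],None,fx=6,fy=6,interpolation=cv2.INTER_CUBIC)
im=np.clip(im.astype(float)*1.8,0,255).astype(np.uint8)
cv2.imwrite('pics/g5.png',im)
E
```

```text
t 5.9 p [0.5684 0.2106 0.05  ] F [-0.94  0.03  0.07] op 0.696 gf 0.0 row [ 0.0001  0.0007 -0.0032] [-0.0004  0.0001  0.0002]
```

View pics/g5.png

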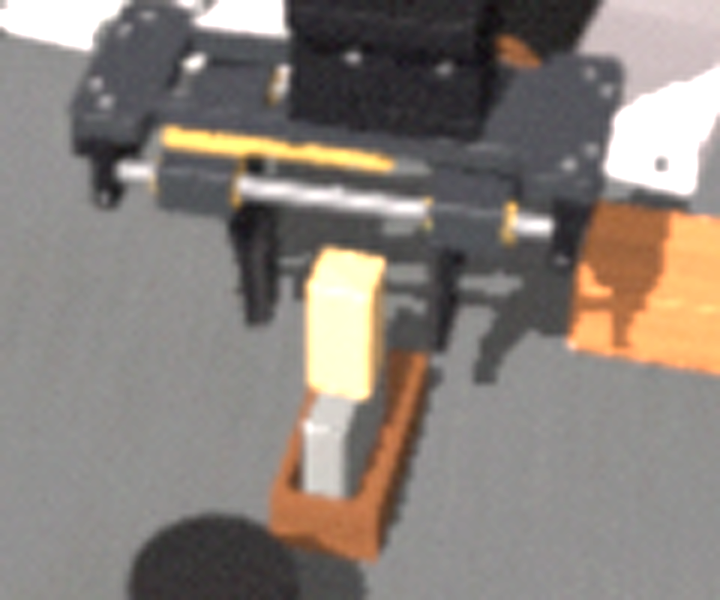

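Request:
move_arm([
  [0,0,0.01,0,0,0,0],
  [0,0,0.01,0,0,0,0],
  [0,0,0.01,0,0,0,0],
  [0,0,0.01,0,0,0,0],
  [0,0,0.01,0,0,0,0],
  [0,0,0.01,0,0,0,0],
  [0,0,0.01,0,0,0,0],
  [0,0,0.01,0,0,0,0],
  [0,0,0.01,0,0,0,0],
  [0,0,0.01,0,0,0,0],
])

```text
time_s: 6.78
position: [0.5689, 0.2107, 0.0479]
tcp_rot: [[0.087, 0.996, 0.0], [0.996, -0.087, 0.0], [0.0, 0.0, -1.0]]
force: [0.1, 0.5, 1.2]
opening: 0.275
grasp_force: 29.7
```

Request:
move_arm([
  [0,0,-0.05,0,0,0,0],
  [0,0,-0.1,0,0,0,0],
  [0,0,-0.16,0,0,0,0],
  [0,0,-0.22,0,0,0,0],
  [0,0,-0.28,0,0,0,0],
  [0,0,-0.34,0,0,0,0],
  [0,0,-0.4,0,0,0,0],
  [0,0,-0.42,0,0,0,0],
  [0,0,-0.42,0,0,0,0],
  [0,0,-0.42,0,0,0,0],
])

```text
time_s: 7.62
position: [0.5684, 0.2106, 0.1733]
tcp_rot: [[0.087, 0.996, -0.001], [0.996, -0.087, -0.0], [-0.0, -0.001, -1.0]]
force: [-0.5, 0.4, -0.9]
opening: 0.278
grasp_force: 29.7
```

```bash
python3 - <<'E'
from h import *
import cv2
go([.4555,-.051,.16],-14.3)
d=viewer.capture('side'); im=cv2.resize(d['image'][150:330,170:380],None,fx=3.3,fy=3.3,interpolation=cv2.INTER_CUBIC)
im=np.clip(im.astype(float)*1.6,0,255).astype(np.uint8)
cv2.imwrite('pics/g6.png',im)
E
```

```text
t 7.62 p [0.5684 0.2106 0.1733] F [-0.46  0.38 -0.93] op 0.278 gf 29.7 row [-0.9012 -0.2993  0.0446] [-0.0002  0.0001  0.0518]
```

View pics/g6.png

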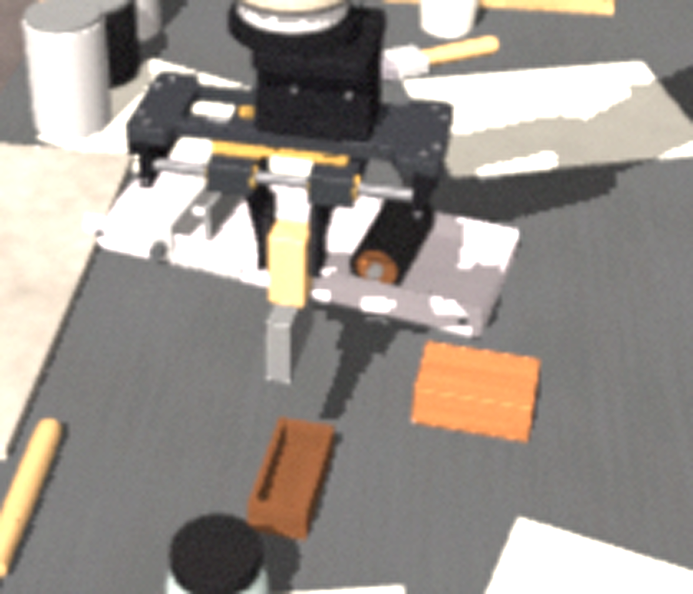

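Request:
move_arm([
  [-0.06,-0.02,0,0,0,0.052,0],
  [-0.16,-0.053,0,0,0,0.052,0],
  [-0.27,-0.09,0,0,0,0.052,0],
  [-0.38,-0.127,0,0,0,0.052,0],
  [-0.49,-0.163,0,0,0,0.052,0],
  [-0.6,-0.2,0,0,0,0.052,0],
  [-0.71,-0.236,0,0,0,0.052,0],
  [-0.81,-0.27,0,0,0,0.052,0],
  [-0.87,-0.29,0,0,0,0.052,0],
  [-0.9,-0.3,0,0,0,0.052,0],
])

```text
time_s: 8.5
position: [0.4538, -0.0522, 0.1725]
tcp_rot: [[0.25, 0.968, -0.003], [0.968, -0.25, 0.001], [-0.0, -0.003, -1.0]]
force: [0.9, 0.3, -0.7]
opening: 0.275
grasp_force: 29.7
```

```bash
python3 - <<'E'
from h import *
import cv2
go([.4555,-.051,.057],-14.3)
d=viewer.capture('top'); d2=viewer.capture('side')
b=cv2.resize(d['image'][140:260,120:260],None,fx=2.8,fy=2.8,interpolation=2)
a=cv2.resize(d2['image'][150:270,240:380],None,fx=2.8,fy=2.8,interpolation=2)
cv2.imwrite('pics/g7.png',np.hstack([a,b]))
for c in("top","side"): print(c,[(n,[(np.round(r["location"],1).tolist(),round(r["conf"],2)) for r in nets.find_in(c,n)[:1]]) for n in("stand_floor","paddle","roller","track")])
E
```

```text
t 8.5 p [ 0.4538 -0.0522  0.1725] F [ 0.88  0.28 -0.73] op 0.275 gf 29.7 row [0.0053 0.0059 0.3851] [-0.0011  0.     -0.001 ]
top [('stand_floor', [([174.5, 208.9], 0.74)]), ('paddle', [([216.8, 263.5], 0.61)]), ('roller', [([293.6, 223.1], 0.5)]), ('track', [([306.7, 174.0], 0.58)])]
side [('stand_floor', [([259.3, 295.0], 0.67)]), ('paddle', [([312.1, 184.9], 0.9)]), ('roller', [([288.6, 222.0], 0.83)]), ('track', [])]
```

View pics/g7.png

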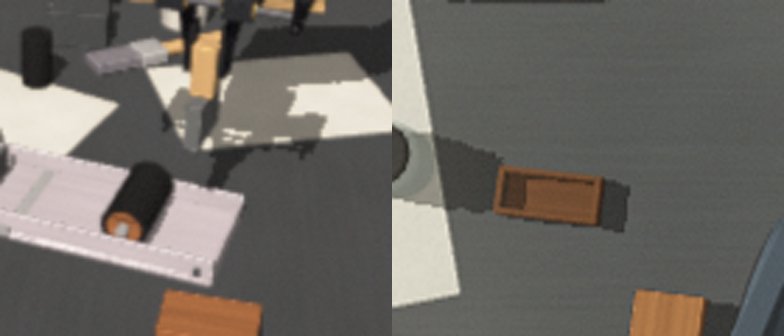

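```bash
python3 - <<'E'
from h import *
print("paddle front bottom",px("side",(309.6,202.9),.13).round(4),"at .1",px("side",(309.6,202.9),.10).round(4))
c=[px("top",(120+(u-392)/2.8,140+v/2.8),.026) for u,v in((499,167),(604,178),(600,226),(495,213))]
print(np.round(c,4).tolist(),np.mean(c,0).round(4))
print("net top z.005",px("top",(174.5,208.9),.005).round(4),"side",px("side",(259.3,295),.01).round(4))
E
```

```text
paddle front bottom [ 0.4584 -0.0211  0.13  ] at .1 [ 0.4574 -0.0686  0.1   ]
[[0.591, 0.2527, 0.026], [0.5815, 0.1608, 0.026], [0.5396, 0.1635, 0.026], [0.5507, 0.2551, 0.026]] [0.5657 0.208  0.026 ]
net top z.005 [0.5704 0.2166 0.005 ] side [0.5644 0.2136 0.01  ]
```

Request:
move_arm([
  [0.005,0.006,0.05,0,0,0,0],
  [0.005,0.006,0.11,0,0,0,0],
  [0.005,0.006,0.17,0,0,0,0],
  [0.005,0.006,0.23,0,0,0,0],
  [0.005,0.006,0.29,0,0,0,0],
  [0.005,0.006,0.34,0,0,0,0],
  [0.005,0.006,0.37,0,0,0,0],
  [0.005,0.006,0.385,0,0,0,0],
  [0.005,0.006,0.385,0,0,0,0],
])

```text
time_s: 9.75
position: [0.4576, -0.0492, 0.0576]
tcp_rot: [[0.247, 0.969, -0.001], [0.969, -0.247, 0.001], [0.0, -0.001, -1.0]]
force: [0.4, 0.3, -0.2]
opening: 0.276
grasp_force: 29.7
```

```bash
python3 - <<'E'
from h import *
go([.596-.969*.145,-.087+.247*.145,.057],-14.3)
d=viewer.capture('side')
print([(n,[(np.round(r["location"],1).tolist(),round(r["conf"],2)) for r in nets.find_in("side",n)[:1]]) for n in("paddle","roller")])
E
```

```text
t 9.75 p [ 0.4576 -0.0492  0.0576] F [ 0.42  0.29 -0.24] op 0.276 gf 29.7 row [-0.0082 -0.0053  0.002 ] [-0.0005 -0.     -0.    ]
[('paddle', [([308.2, 221.4], 0.64)]), ('roller', [([289.4, 222.8], 0.65)])]
```

Request:
move_arm([
  [0,0.008,0,0,0,0,0],
  [0,0.016,0,0,0,0,0],
  [0,0.024,0,0,0,0,0],
  [0,0.032,0,0,0,0,0],
  [0,0.04,0,0,0,0,0],
  [0,0.048,0,0,0,0,0],
  [0,0.056,0,0,0,0,0],
  [0,0.064,0,0,0,0,0],
  [0,0.072,0,0,0,0,0],
  [0,0.08,0,0,0,0,0],
])

```text
time_s: 10.73
position: [0.481, -0.0554, 0.0581]
tcp_rot: [[0.247, 0.969, -0.001], [0.969, -0.247, 0.0], [0.0, -0.001, -1.0]]
force: [-0.6, -0.3, -1.3]
opening: 0.279
grasp_force: 29.7
```

Request:
move_arm([
  [0,0.008,0,0,0,0,0],
  [0,0.016,0,0,0,0,0],
  [0,0.024,0,0,0,0,0],
  [0,0.032,0,0,0,0,0],
  [0,0.04,0,0,0,0,0],
  [0,0.048,0,0,0,0,0],
  [0,0.056,0,0,0,0,0],
  [0,0.064,0,0,0,0,0],
  [0,0.072,0,0,0,0,0],
  [0,0.08,0,0,0,0,0],
])

```text
time_s: 11.57
position: [0.5046, -0.0614, 0.0583]
tcp_rot: [[0.247, 0.969, -0.0], [0.969, -0.247, 0.0], [0.0, -0.0, -1.0]]
force: [0.6, 0.5, -0.7]
opening: 0.275
grasp_force: 29.7
```

```bash
cat >> h.py <<'E'
def chk():
    s=bot.read_state(); p=np.array(s["position"])-[.596,-.087,0]; u=np.array([.969,-.247,0]);v=np.array([.247,.969,0])
    f=np.array(s["force"]); viewer.capture("side"); r=nets.find_in("side","roller")[:1]
    q=px("side",r[0]["location"],.033)-[.596,-.087,0] if r else np.zeros(3)
    print("t",round(s["time_s"],2),"paddle xt",(p@u).round(4),"yt",(p@v).round(4),"z",p[2].round(4),"F along",(f@u).round(2),"gf",round(s["grasp_force"],1),"roller xt,yt",(q@u).round(4),(q@v).round(4),r)
E
python3 -c "
from h import *
chk()"
```

```text
t 11.57 paddle xt -0.0949 yt 0.0022 z 0.0583 F along 0.48 gf 29.7 roller xt,yt -0.0587 0.0073 [{'location': [279.2, 220.9], 'conf': 0.74}]
```

Request:
move_arm([
  [0,0.008,0,0,0,0,0],
  [0,0.016,0,0,0,0,0],
  [0,0.024,0,0,0,0,0],
  [0,0.032,0,0,0,0,0],
  [0,0.04,0,0,0,0,0],
  [0,0.048,0,0,0,0,0],
  [0,0.056,0,0,0,0,0],
  [0,0.064,0,0,0,0,0],
  [0,0.072,0,0,0,0,0],
  [0,0.08,0,0,0,0,0],
])

```text
time_s: 12.5
position: [0.5279, -0.0674, 0.0583]
tcp_rot: [[0.248, 0.969, 0.0], [0.969, -0.248, 0.0], [0.0, 0.0, -1.0]]
force: [-0.6, 1.0, -0.3]
opening: 0.274
grasp_force: 29.7
```

Request:
move_arm([
  [0,0.008,0,0,0,0,0],
  [0,0.016,0,0,0,0,0],
  [0,0.024,0,0,0,0,0],
  [0,0.032,0,0,0,0,0],
  [0,0.04,0,0,0,0,0],
  [0,0.048,0,0,0,0,0],
  [0,0.056,0,0,0,0,0],
  [0,0.064,0,0,0,0,0],
  [0,0.072,0,0,0,0,0],
  [0,0.08,0,0,0,0,0],
])

```text
time_s: 13.33
position: [0.5511, -0.0733, 0.0582]
tcp_rot: [[0.248, 0.969, -0.0], [0.969, -0.248, 0.0], [0.0, -0.0, -1.0]]
force: [0.1, 0.6, -0.6]
opening: 0.271
grasp_force: 29.7
```

Request:
move_arm([
  [0,0.008,0,0,0,0,0],
  [0,0.016,0,0,0,0,0],
  [0,0.024,0,0,0,0,0],
  [0,0.032,0,0,0,0,0],
  [0,0.04,0,0,0,0,0],
  [0,0.047,0,0,0,0,0],
  [0,0.054,0,0,0,0,0],
  [0,0.06,0,0,0,0,0],
  [0,0.066,0,0,0,0,0],
  [0,0.072,0,0,0,0,0],
])

```text
time_s: 14.17
position: [0.5719, -0.0786, 0.0582]
tcp_rot: [[0.247, 0.969, -0.0], [0.969, -0.247, 0.0], [-0.0, -0.0, -1.0]]
force: [-0.5, 0.4, -0.5]
opening: 0.272
grasp_force: 29.7
```

```bash
python3 -c "
from h import *
chk()"
```

```text
t 14.17 paddle xt -0.0254 yt 0.0022 z 0.0582 F along -0.54 gf 29.7 roller xt,yt 0.0137 0.0133 [{'location': [255.3, 216.8], 'conf': 0.6}]
```

Request:
move_arm([
  [0,0.006,0,0,0,0,0],
  [0,0.012,0,0,0,0,0],
  [0,0.018,0,0,0,0,0],
  [0,0.024,0,0,0,0,0],
  [0,0.03,0,0,0,0,0],
  [0,0.036,0,0,0,0,0],
  [0,0.042,0,0,0,0,0],
  [0,0.048,0,0,0,0,0],
  [0,0.052,0,0,0,0,0],
  [0,0.056,0,0,0,0,0],
])

```text
time_s: 15.1
position: [0.5873, -0.0826, 0.0581]
tcp_rot: [[0.247, 0.969, -0.002], [0.969, -0.247, 0.0], [-0.0, -0.002, -1.0]]
force: [-1.7, -1.3, -0.7]
opening: 0.28
grasp_force: 29.6
```

```bash
python3 -c "
from h import *
chk()"
```

```text
t 15.1 paddle xt -0.0095 yt 0.0021 z 0.0581 F along -1.28 gf 29.6 roller xt,yt 0.0271 0.0186 [{'location': [250.4, 216.8], 'conf': 0.66}]
```

Request:
move_arm([
  [0,0.004,0,0,0,0,0],
  [0,0.008,0,0,0,0,0],
  [0,0.012,0,0,0,0,0],
  [0,0.016,0,0,0,0,0],
  [0,0.02,0,0,0,0,0],
  [0,0.024,0,0,0,0,0],
])

```text
time_s: 15.7
position: [0.5952, -0.0846, 0.0583]
tcp_rot: [[0.247, 0.969, -0.0], [0.969, -0.247, 0.0], [0.0, -0.0, -1.0]]
force: [-1.8, 0.6, -0.8]
opening: 0.277
grasp_force: 29.6
```

Request:
move_arm([
  [0,0.004,0,0,0,0,0],
  [0,0.008,0,0,0,0,0],
  [0,0.012,0,0,0,0,0],
])

```text
time_s: 15.95
position: [0.5993, -0.0857, 0.0584]
tcp_rot: [[0.248, 0.969, 0.001], [0.969, -0.248, -0.0], [-0.0, 0.001, -1.0]]
force: [-0.7, 0.5, -1.3]
opening: 0.272
grasp_force: 29.6
```

```bash
python3 -c "
from h import *
chk()"
```

```text
t 15.95 paddle xt 0.0029 yt 0.0021 z 0.0584 F along -0.83 gf 29.6 roller xt,yt 0.0442 0.0067 [{'location': [246.6, 213.5], 'conf': 0.75}]
```

Request:
move_arm([
  [0,0.004,0,0,0,0,0],
  [0,0.008,0,0,0,0,0],
  [0,0.012,0,0,0,0,0],
])

```text
time_s: 16.3
position: [0.6026, -0.0865, 0.0584]
tcp_rot: [[0.248, 0.969, 0.001], [0.969, -0.248, -0.0], [-0.0, 0.001, -1.0]]
force: [0.3, 0.4, -0.9]
opening: 0.278
grasp_force: 29.7
```

Request:
move_arm([
  [0,0.004,0,0,0,0,0],
  [0,0.008,0,0,0,0,0],
])

```text
time_s: 16.47
position: [0.6048, -0.0871, 0.0583]
tcp_rot: [[0.248, 0.969, 0.001], [0.969, -0.248, -0.0], [-0.0, 0.001, -1.0]]
force: [0.3, -0.4, -0.8]
opening: 0.275
grasp_force: 29.7
```

```bash
python3 -c "
from h import *
chk()
import cv2
for c in ('side','top'): cv2.imwrite('pics/'+c+'p.png',viewer.capture(c)['image'])
a=cv2.imread('pics/sidep.png')[180:260,190:290];b=cv2.imread('pics/topp.png')[130:210,240:340]
cv2.imwrite('pics/g8.png',np.hstack([cv2.resize(x,None,fx=4,fy=4,interpolation=2) for x in(a,b)]))
"
```

```text
t 16.47 paddle xt 0.0086 yt 0.0021 z 0.0583 F along 0.34 gf 29.7 roller xt,yt 0.059 0.0045 [{'location': [242.3, 212.1], 'conf': 0.69}]
```

View pics/g8.png

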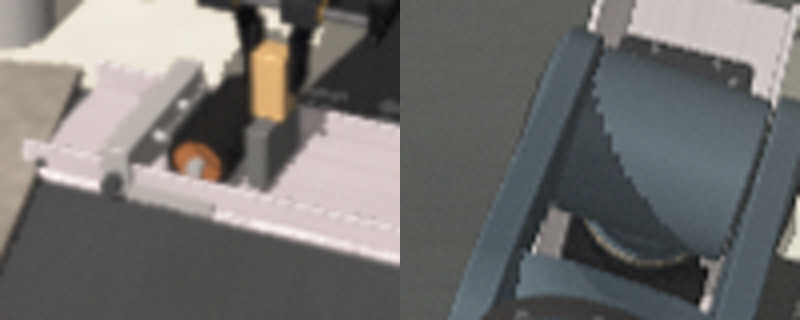

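Request:
move_arm([
  [0,0.006,0,0,0,0,0],
  [0,0.012,0,0,0,0,0],
  [0,0.018,0,0,0,0,0],
  [0,0.024,0,0,0,0,0],
  [0,0.028,0,0,0,0,0],
])

```text
time_s: 17.08
position: [0.6128, -0.0891, 0.0583]
tcp_rot: [[0.247, 0.969, 0.0], [0.969, -0.247, -0.0], [-0.0, 0.0, -1.0]]
force: [-0.9, -0.6, -1.0]
opening: 0.279
grasp_force: 29.6
```

Request:
move_arm([
  [0,0.003,0,0,0,0,0],
  [0,0.006,0,0,0,0,0],
  [0,0.006,0,0,0,0,0],
])

```text
time_s: 17.33
position: [0.6133, -0.0892, 0.058]
tcp_rot: [[0.247, 0.969, -0.002], [0.969, -0.247, 0.001], [0.0, -0.002, -1.0]]
force: [-0.5, 0.9, -0.5]
opening: 0.279
grasp_force: 29.6
```

```bash
python3 -c "
from h import *
chk()
"
```

```text
t 17.33 paddle xt 0.0173 yt 0.0022 z 0.058 F along -0.68 gf 29.6 roller xt,yt 0.0522 0.0173 [{'location': [242.7, 214.8], 'conf': 0.69}]
```

```bash
cat >> h.py <<'E'
def favg(n=6):
    u=np.array([.969,-.247,0]); F=[];X=[];L=[]
    for i in range(n):
        viewer.capture("side"); s=bot.read_state(); F.append(np.array(s["force"])@u); X.append((np.array(s["position"])-[.596,-.087,0])@u)
        r=nets.find_in("side","roller")[:1]
        if r: L.append((px("side",r[0]["location"],.033)-[.596,-.087,0])@u)
    print("t",round(s["time_s"],2),"x",np.mean(X).round(5),"F",np.mean(F).round(2),"+-",np.std(F).round(2),"tilt",np.round(np.array(s["tcp_rot"])[:,2],4),"roller",np.median(L).round(4))
E
python3 -c "
from h import *
favg()
"
```

```text
t 17.98 x 0.01774 F -2.58 +- 0.62 tilt [-5.e-04  2.e-04 -1.e+00] roller 0.0573
```

Request:
move_arm([
  [0,0.004,0,0,0,0,0],
  [0,0.008,0,0,0,0,0],
  [0,0.008,0,0,0,0,0],
])

```text
time_s: 18.28
position: [0.6163, -0.0899, 0.0581]
tcp_rot: [[0.248, 0.969, -0.001], [0.969, -0.248, 0.0], [0.0, -0.001, -1.0]]
force: [-3.4, 0.7, 0.6]
opening: 0.273
grasp_force: 29.5
```

```bash
python3 -c "
from h import *
favg()
"
```

```text
t 18.83 x 0.02046 F -3.83 +- 0.28 tilt [-3.e-04  2.e-04 -1.e+00] roller 0.0555
```

Request:
move_arm([
  [0,0.001,0,0,0,0,0],
  [0,0.002,0,0,0,0,0],
])

```text
time_s: 19.05
position: [0.6168, -0.0901, 0.0582]
tcp_rot: [[0.247, 0.969, -0.001], [0.969, -0.247, 0.0], [0.0, -0.001, -1.0]]
force: [-4.4, 1.3, 1.1]
opening: 0.275
grasp_force: 29.6
```

```bash
python3 -c "
from h import *
favg()
"
```

```text
t 19.6 x 0.02107 F -4.43 +- 0.24 tilt [-3.e-04  1.e-04 -1.e+00] roller 0.0575
```

Request:
move_arm([
  [0,0.001,0,0,0,0,0],
  [0,0.002,0,0,0,0,0],
])

```text
time_s: 19.82
position: [0.6176, -0.0903, 0.0582]
tcp_rot: [[0.247, 0.969, -0.0], [0.969, -0.247, 0.0], [-0.0, -0.0, -1.0]]
force: [-5.0, 1.3, 0.8]
opening: 0.276
grasp_force: 29.7
```

```bash
python3 -c "
from h import *
favg()
"
```

```text
t 20.37 x 0.02178 F -4.91 +- 0.37 tilt [-3.e-04  0.e+00 -1.e+00] roller 0.0598
```

Request:
move_arm([
  [0,0.001,0,0,0,0,0],
  [0,0.002,0,0,0,0,0],
  [0,0.003,0,0,0,0,0],
  [0,0.003,0,0,0,0,0],
  [0,0.003,0,0,0,0,0],
])

```text
time_s: 20.83
position: [0.6182, -0.0905, 0.0581]
tcp_rot: [[0.248, 0.969, -0.001], [0.969, -0.248, 0.0], [0.0, -0.001, -1.0]]
force: [-5.9, 2.0, 0.3]
opening: 0.273
grasp_force: 29.7
```

```bash
python3 -c "
from h import *
favg()
"
```

```text
t 21.38 x 0.02237 F -5.64 +- 0.46 tilt [-9.e-04  2.e-04 -1.e+00] roller 0.0583
```

Request:
move_arm([
  [0,-0.003,0,0,0,0,0],
  [0,-0.006,0,0,0,0,0],
  [0,-0.009,0,0,0,0,0],
  [0,-0.012,0,0,0,0,0],
  [0,-0.015,0,0,0,0,0],
  [0,-0.018,0,0,0,0,0],
  [0,-0.021,0,0,0,0,0],
  [0,-0.024,0,0,0,0,0],
  [0,-0.027,0,0,0,0,0],
  [0,-0.03,0,0,0,0,0],
])

```text
time_s: 22.27
position: [0.6105, -0.0885, 0.0585]
tcp_rot: [[0.248, 0.969, 0.001], [0.969, -0.248, -0.0], [-0.0, 0.002, -1.0]]
force: [0.9, 0.1, -1.6]
opening: 0.272
grasp_force: 29.7
```

Request:
move_arm([
  [0,-0.01,0,0,0,0,0],
  [0,-0.03,0,0,0,0,0],
  [0,-0.05,0,0,0,0,0],
  [0,-0.08,0,0,0,0,0],
  [0,-0.11,0,0,0,0,0],
  [0,-0.14,0,0,0,0,0],
  [0,-0.15,0,0,0,0,0],
  [0,-0.15,0,0,0,0,0],
])

```text
time_s: 22.93
position: [0.5648, -0.0766, 0.0583]
tcp_rot: [[0.247, 0.969, -0.001], [0.969, -0.247, 0.001], [0.0, -0.002, -1.0]]
force: [0.3, -0.5, -0.6]
opening: 0.275
grasp_force: 29.7
```

```bash
python3 -c "
from h import *
favg(3)
go([.568,.2105,.165],-5)
import cv2
a=viewer.capture('side')['image'][170:260,190:310]; b=viewer.capture('top')['image'][130:220,240:360]
cv2.imwrite('pics/g9.png',np.hstack([cv2.resize(x,None,fx=3.3,fy=3.3,interpolation=2) for x in(a,b)]))
"
```

```text
t 23.18 x -0.0308 F -0.05 +- 0.13 tilt [ 1.1e-03 -4.0e-04 -1.0e+00] roller 0.0523
t 23.23 p [ 0.5669 -0.0774  0.0583] F [ 0.33 -0.86 -1.49] op 0.273 gf 29.7 row [ 0.9308 -0.2338 -0.3559] [ 0.0003  0.     -0.0519]
```

View pics/g9.png

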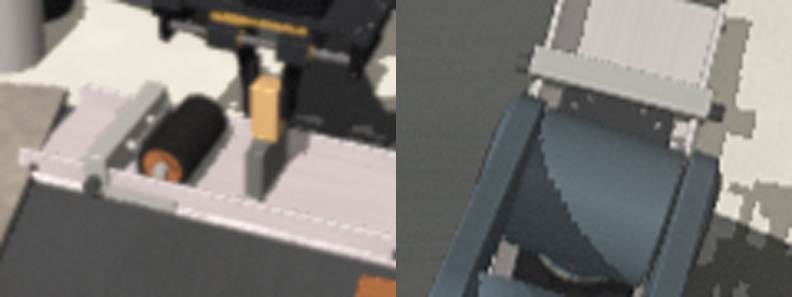

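Request:
move_arm([
  [0,0,-0.06,0,0,0,0],
  [0,0,-0.14,0,0,0,0],
  [0,0,-0.22,0,0,0,0],
  [0,0,-0.3,0,0,0,0],
  [0,0,-0.36,0,0,0,0],
  [0,0,-0.36,0,0,0,0],
])

```text
time_s: 23.83
position: [0.5693, -0.0781, 0.1703]
tcp_rot: [[0.247, 0.969, 0.008], [0.969, -0.247, -0.003], [-0.001, 0.009, -1.0]]
force: [0.8, -0.3, -0.8]
opening: 0.273
grasp_force: 29.7
```

Request:
move_arm([
  [0.06,-0.015,0,0,0,-0.052,0],
  [0.16,-0.04,0,0,0,-0.052,0],
  [0.27,-0.068,0,0,0,-0.052,0],
  [0.38,-0.095,0,0,0,-0.052,0],
  [0.49,-0.123,0,0,0,-0.052,0],
  [0.6,-0.15,0,0,0,-0.052,0],
  [0.71,-0.178,0,0,0,-0.052,0],
  [0.82,-0.206,0,0,0,-0.052,0],
  [0.9,-0.225,0,0,0,-0.052,0],
  [0.93,-0.234,0,0,0,-0.052,0],
])

```text
time_s: 24.67
position: [0.5663, 0.2141, 0.1649]
tcp_rot: [[0.083, 0.997, -0.002], [0.997, -0.083, 0.001], [0.001, -0.002, -1.0]]
force: [0.4, -0.6, -1.0]
opening: 0.278
grasp_force: 29.7
```

```bash
python3 -c "
from h import *
viewer.capture('side');viewer.capture('side')
go([.568,.210,.085],-5)
go([.568,.210,.0482],-5)
"
```

```text
t 24.77 p [0.5664 0.2119 0.165 ] F [ 1.    0.54 -1.13] op 0.275 gf 29.7 row [-0.0055  0.0062  0.2668] [-0.0005  0.0002  0.0012]
t 24.77 p [0.5664 0.2119 0.165 ] F [ 1.    0.54 -1.13] op 0.275 gf 29.7 row [-0.0055  0.0064  0.3894] [-0.0005  0.0002  0.0012]
```

Request:
move_arm([
  [-0.005,0.006,0.05,0,0,0,0],
  [-0.005,0.006,0.11,0,0,0,0],
  [-0.005,0.006,0.17,0,0,0,0],
  [-0.005,0.006,0.22,0,0,0,0],
  [-0.005,0.006,0.26,0,0,0,0],
  [-0.005,0.006,0.265,0,0,0,0],
  [-0.005,0.006,0.265,0,0,0,0],
  [-0.005,0.006,0.265,0,0,0,0],
])

```text
time_s: 25.43
position: [0.5697, 0.2082, 0.0872]
tcp_rot: [[0.087, 0.996, 0.001], [0.996, -0.087, -0.0], [0.0, 0.001, -1.0]]
force: [0.3, 0.1, -1.4]
opening: 0.275
grasp_force: 29.7
```

```bash
python3 -c "
from h import *
import cv2
go([.568,.210,.0482],-5)
a=viewer.capture('side')['image'][220:320,200:320]; a=cv2.resize(a,None,fx=6,fy=6,interpolation=2)
cv2.imwrite('pics/g10.png',np.clip(a*1.5,0,255))
"
```

```text
t 25.43 p [0.5697 0.2082 0.0872] F [ 0.3   0.08 -1.36] op 0.275 gf 29.7 row [ 0.0054 -0.0062  0.13  ] [ 0.0003 -0.     -0.0001][ WARN:0@0.294] global loadsave.cpp:1063 imwrite_ Unsupported depth image for selected encoder is fallbacked to CV_8U.
```

View pics/g10.png

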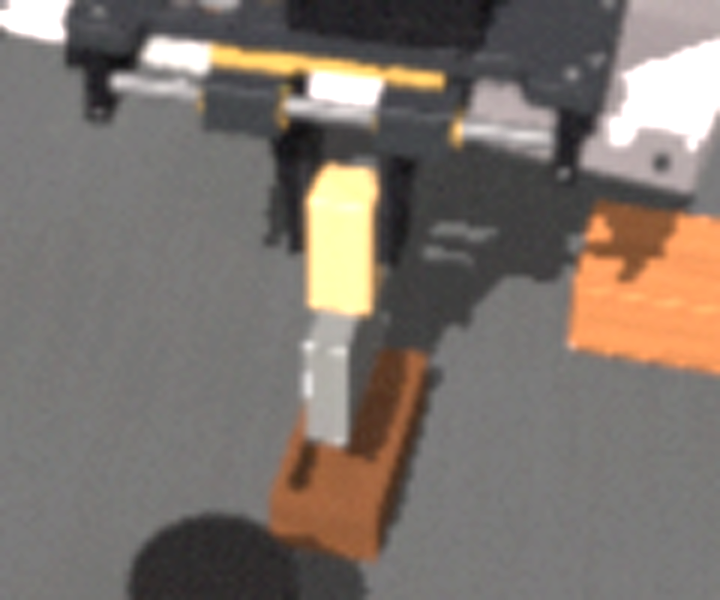

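Request:
move_arm([
  [0.003,-0.006,0.02,0,0,0,0],
  [0.003,-0.006,0.04,0,0,0,0],
  [0.003,-0.006,0.06,0,0,0,0],
  [0.003,-0.006,0.08,0,0,0,0],
  [0.003,-0.006,0.1,0,0,0,0],
  [0.003,-0.006,0.115,0,0,0,0],
  [0.003,-0.006,0.122,0,0,0,0],
  [0.003,-0.006,0.126,0,0,0,0],
  [0.003,-0.006,0.126,0,0,0,0],
])

```text
time_s: 26.23
position: [0.5671, 0.2099, 0.0485]
tcp_rot: [[0.087, 0.996, -0.001], [0.996, -0.087, -0.0], [-0.0, -0.001, -1.0]]
force: [0.5, 0.8, -0.9]
opening: 0.273
grasp_force: 29.7
```

```bash
python3 -c "
from h import *
for i in range(3):
  viewer.capture('side'); go([.568,.210,.0482],-5)
"
```

```text
t 26.28 p [0.5674 0.2099 0.0489] F [-0.64  0.58 -1.24] op 0.271 gf 29.7 row [0.0005 0.0021 0.0022] [-0.     -0.      0.0002]
t 26.33 p [0.5675 0.2099 0.0491] F [ 0.54 -0.28 -0.56] op 0.277 gf 29.7 row [0.0004 0.0016 0.003 ] [ 0.0001 -0.      0.0002]
t 26.38 p [0.5676 0.21   0.0492] F [-0.42 -0.43 -0.59] op 0.276 gf 29.7 row [0.0003 0.0014 0.0034] [ 0.0002 -0.0001  0.0002]
```

Request:
move_arm([
  [0,0,0.002,0,0,0,0],
  [0,0,0.004,0,0,0,0],
  [0,0,0.005,0,0,0,0],
  [0,0,0.005,0,0,0,0],
  [0,0,0.005,0,0,0,0],
])

```text
time_s: 26.8
position: [0.5676, 0.21, 0.0479]
tcp_rot: [[0.087, 0.996, 0.001], [0.996, -0.087, 0.0], [0.0, 0.001, -1.0]]
force: [-1.0, -0.1, 3.0]
opening: 0.271
grasp_force: 29.7
```

```bash
python3 -c "
from h import *
for i in range(3):
  viewer.capture('side'); go([.568,.210,.0482],-5)
"
```

```text
t 26.85 p [0.5675 0.21   0.0479] F [-0.28  0.35  2.32] op 0.274 gf 29.7 row [ 0.      0.0015 -0.001 ] [ 0.0002 -0.0001  0.0002]
t 26.9 p [0.5675 0.2101 0.0479] F [-0.56  0.28  3.07] op 0.276 gf 29.7 row [-0.0001  0.0016 -0.001 ] [ 0.0002 -0.0001  0.0002]
t 26.95 p [0.5675 0.2101 0.0479] F [-1.    0.58  3.95] op 0.275 gf 29.7 row [-0.0002  0.0015 -0.001 ] [ 0.0002 -0.0001  0.0002]
```

Standing on the floor. Open and retreat straight up.

Request:
move_arm([
  [0,0,-0.002,0,0,0,0.6],
  [0,0,-0.002,0,0,0,0.8],
  [0,0,-0.002,0,0,0,1],
  [0,0,-0.002,0,0,0,1],
  [0,0,-0.002,0,0,0,1],
  [0,0,-0.002,0,0,0,1],
  [0,0,-0.002,0,0,0,1],
  [0,0,-0.002,0,0,0,1],
])

```text
time_s: 27.62
position: [0.5673, 0.2099, 0.048]
tcp_rot: [[0.087, 0.996, -0.0], [0.996, -0.087, 0.0], [-0.0, -0.0, -1.0]]
force: [0.3, 0.3, -0.3]
opening: 0.799
grasp_force: 0.0
```

Request:
move_arm([
  [0,0,-0.05,0,0,0,1],
  [0,0,-0.12,0,0,0,1],
  [0,0,-0.2,0,0,0,1],
  [0,0,-0.28,0,0,0,1],
  [0,0,-0.37,0,0,0,1],
  [0,0,-0.46,0,0,0,1],
  [0,0,-0.5,0,0,0,1],
  [0,0,-0.5,0,0,0,1],
  [0,0,-0.5,0,0,0,1],
])

```text
time_s: 28.37
position: [0.5674, 0.2099, 0.1985]
tcp_rot: [[0.087, 0.996, 0.001], [0.996, -0.087, 0.0], [0.0, 0.001, -1.0]]
force: [-1.1, 0.4, -0.3]
opening: 1.002
grasp_force: 0.0
```

Request:
move_arm([
  [0,-0.06,0,0,0,0,1],
  [0,-0.16,0,0,0,0,1],
  [0,-0.26,0,0,0,0,1],
  [0,-0.36,0,0,0,0,1],
  [0,-0.44,0,0,0,0,1],
  [0,-0.48,0,0,0,0,1],
  [0,-0.48,0,0,0,0,1],
  [0,-0.48,0,0,0,0,1],
])

```text
time_s: 29.03
position: [0.4243, 0.2224, 0.1976]
tcp_rot: [[0.086, 0.996, 0.0], [0.996, -0.086, -0.0], [-0.0, 0.0, -1.0]]
force: [-0.2, -0.3, -0.1]
opening: 0.999
grasp_force: 0.0
```

```bash
python3 -c "
from h import *
import cv2
chk()
a=viewer.capture('side')['image'][170:330,180:330]; b=viewer.capture('top')['image'][110:270,140:360]
cv2.imwrite('pics/g11.png',np.hstack([cv2.resize(x,None,fx=2.1,fy=2.1,interpolation=2) for x in(a,b)]))
T=nets.find_in('top','roller')[:1]; print(T)
"
```

```text
t 29.03 paddle xt -0.2428 yt 0.2574 z 0.1976 F along -0.15 gf 0.0 roller xt,yt 0.0469 0.0095 [{'location': [245.4, 213.8], 'conf': 0.95}]
[{'location': [304.4, 175.3], 'conf': 0.61}]
```

View pics/g11.png

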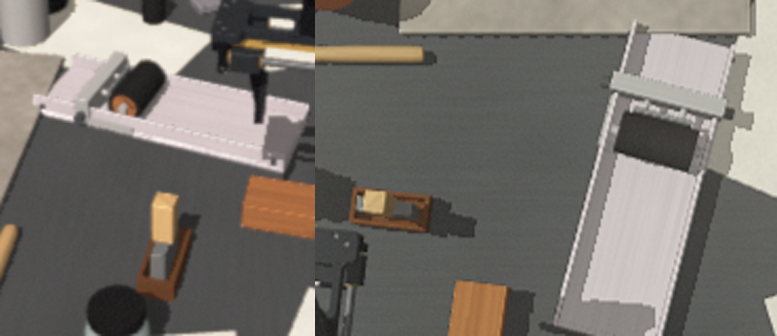

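```bash
python3 -c "
from rig import workorder
print(workorder.hand_in())"
```

```text
the job is handed in; nothing more can be done
None
```

The job is handed in at about 29 s of robot time. In the last pictures the roller lies clamped between ridge and pad and the paddle stands upright in its stand. No verdict came back, and the pad's push-in (about 6.5 mm) is worked out from the push force (5.6 N). I viewed 13 pictures, over the limit of 10.

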